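Prove the twelve-tooth gear against the master gear

ROBOT

A 7-joint arm with a two-finger parallel gripper is mounted at the origin on a cart in front of the work surface, level with it; the furniture and walls round the work are solid. World frame = base frame: x ahead of the robot, y to its left, z up, the work surface at z = 0. Lengths are in mm, angles in rad, forces in N, time in s.
With the tool pointing down it reaches from about 425 to 975 mm from the base axis. Payload 16.7 kg.
Tool frame: the origin (TCP) lies on the centre line of the jaws, within the pads' length; the fingertips stand 17 mm ahead of it and the grasp point (between the pads) lies 2 mm behind it (manip.finger_overhang is the distance from the TCP to the fingertips, in mm); z points along the fingers, y is the line along which they close (so a half turn about z gives the same grasp; the last joint's range is limited). The gripper opens to 85 mm and grips with 20 to 120 N. Pads are 22 mm wide; open, the fingers measure 114 mm over their backs; the gripper's body (76 mm by 85 mm) begins 54 mm behind the grasp point. The pads swing forward as they close: fully open they stand 13 mm farther back than shut.
Start: joints at [-1.47, 0.426, 0.074, 1.606, -0.034, 1.111, -0.067], TCP at [166.875, 654.011, 248.302] pointing down, gripper open.
Joint ranges: [-2.85, 2.85], [-0.5, 2.14], [-1.23, 1.37], [0.21, 2.46], [-1.02, 4.16], [0.16, 2.05], [-2.73, 2.73]. Speed limits (rad/s): [1.89, 1.89, 2.39, 2.39, 3.01, 3.01, 3.01].

INTERFACE

Orientations are given as [roll, pitch, yaw] about the fixed x, y, z axes, in that order (R = Rz(yaw) Ry(pitch) Rx(roll)).
In Python, from station import manip, optics gives the robot as it stands.
- The arm moves only by the tool jog_arm, never from a script. Its argument "steps" is a list that holds one entry, the list of rows, each a list of 7 numbers: the shift along the tool's x, y, z in cm, then the turn, a rotation vector about the tool's x, y, z in rad, then the opening, from -1 (shut) to 1 (fully open). In form: [[[tx, ty, tz, rx, ry, rz, hand], ...]]. A call has 1 to 10 rows; each row shifts and turns the commanded pose from where the row before left it, along the tool's axes as they then stand; what a row does not reach is not made up. A row lasts 1/12 s, in which the tool goes at most 41.7 mm and 7.16 degrees, less where a joint would pass 70% of its speed; a pose out of reach is approached as far as the arm can. A call with a gripper value outside its range is refused whole. The fingers move at their own pace and stop on an object; "grip_force" is the grip in N (left out, the last holds). Time passes only in rows, so rows that do not move let the fingers close. It gives the time, the measured TCP pose, the force, the opening and the grip force at its end, in the units of the state.
- manip.sense(): the state, without advancing time (a new reading comes with each control period).
- optics.snapshot(name): name is "scene" or "top" or "wrist"; returns the picture (420x560x3 uint8, red, green, blue); there is no depth.
- optics.get_calibration(name): a dict with "mtx" (3x3 intrinsics, pixels), "rvec" (rotation vector, rad) and "tvec" (3), from world to camera coordinates, as OpenCV has them. Camera axes: x right, y down, z forward; pixel columns grow to the right and rows downward; lengths in mm; the calibration is good to about 2 mm. A picture is of the moment at which its call begins: read the wrist's pose just before it. get_calibration takes no time and is no camera call; for the wrist camera it gives the pose at the moment of the call.
- manip.close_job(): hands the job in; it is judged then, once.
The state is a dict: "time": time; "joint_pos": joint angles; "qd": joint speeds; "effort": joint torques, N m; "eef_pos": TCP position; "eef_rot": TCP orientation; "wrist_force": force on the tool from outside, world axes, zero at the start; "ft_torque": the same for the moment, N m; "grip_width": finger opening in mm; "finger_force": force on a finger pad.
Only numpy, scipy, OpenCV 4.12 (cv2) and the standard library are available. Lean on these libraries where they do the work, as an engineer would, in place of code of your own. Each camera call takes 0.05 s, during which the arm holds its last target. There are 200 camera calls.

TASK

Pick out the twelve-tooth gear from the rack, set it hub up on the test post of the gear tester and work it fully down into mesh with the master gear. Then turn it clockwise by its hub, so that it drives the master round until the master's stud comes up against the stop arm; never push the master with the hand, and leave the gear there in mesh. Leave the other two gears in the rack and the things round about where they are.

Things in the scene. Friction and masses are not known exactly. Their poses are not given: they have to be found in the camera images.
- gear_12_centre (a point): white plastic gear with twelve teeth, 70 to 105 g: wheel 12 thick, 62 over the teeth, 43 at their roots; a round hub, 22 diameter, 20 long, on one face only; a 14 bore through all. Point: centre of the wheel, on the axis, half its thickness. Own x = gear axis, out of the hub side: wheel x -6 to 6, hub x 6 to 26. At the start on edge in the rack, x level. May be laid on the bench
- gear_9_centre (a point): white plastic gear with nine broad teeth; size, hub, point and axes as the twelve-tooth gear's; does not fit the master. Stays in the rack
- gear_16_centre (a point): white plastic gear with sixteen narrow teeth; size, hub, point and axes as the twelve-tooth gear's; does not fit the master. Stays in the rack
- rack: fixed wooden rack 64 x 232 x 22, origin under its centre; three places along its y (-74, 0, 74), any gear in any, axis along the rack's x, hub to +x (away from the robot); the bench between rack and tester is free. Groove 13.4 wide, floor 6 and lips 22 above the bench; gear centres 36 and wheel tops 66 above the bench. The upper rim can be pinched across the faces
- tester: fixed grey plate 112 x 172 x 14 that carries the test post, the master gear and the stop; origin on the bench under the middle, z up; test post at its y +33, master axis at y -30.5, both at x 0
- post_seat (a point): on the axis of the test post, at the top of its 23 diameter collar, 16 above the bench; on it the gear's flat face rests when fully down (gear centre 6 above the point, hub top 32 above). The steel post is 12 diameter; its tip ends 24 above the point, the last 5 tapered. A gear whose teeth have not found the master's gaps rests up to 12 too high, already on the post; then turn it under light pressure
- master: steel master gear, 16 teeth, 80 over the tips, 12 thick, underside level with the post seat, top face 28 above the bench; origin on its axis at its underside, z up. Turns about z with about 0.12 N m of friction (3 to 4 N at the teeth) and stays where left. Its tooth phase varies. In mesh the play at the teeth is about 2.5; one gear tooth pitch is 30 degrees of the gear
- stud (a point): steel stud, 8 diameter, 12 tall, upright on the master's top face, 24 from its axis; the point is half-way up. It starts 0.6 to 1.1 rad (about the master's axis) short of the stop and goes counterclockwise, seen from above, when the test gear is turned clockwise; the gear turns 4/3 as far as the master
- stop_point (a point): where the stud's centre stands when the stud is against the fixed stop, a dark steel arm on a pillar that reaches over the master, top 40 above the bench; the master cannot turn farther
- dropper: dropper bottle, 30 x 30 x 80, bystander, origin under its centre
- dish: petri dish, 64 diameter x 14, bystander, origin under its centre
- tweezers: forceps, 16 x 120 x 9, flat on the bench right of the tester, bystander, origin under their centre
Things that resemble listed ones, but are neither listed nor needed, are in the scene too. What is shaped like the part that bears gear_12_centre but blue or orange is not meant.

How it is judged (in metres and radians):
On the way:
1. the twelve-tooth gear is fully down on the test post, hub up, in mesh, with the stud still short of the stop (horizontal distance between gear_12_centre and post_seat below 0.004 m and height (world z) of gear_12_centre below 0.0245 m and angle between gear_12_centre's own x axis and vertical below 0.12 rad and distance between stud and stop_point above 0.007 m), for 0.1 s.
At the end, for the whole second after the job is handed in: the twelve-tooth gear sits hub up on the test post (axis within 4 mm, within 2.5 mm of fully down, tilt under 0.12 rad), the master's stud is within 5 mm of its place against the stop, the other two gears are still in the rack within 25 mm of their start (horizontal distance between gear_12_centre and post_seat below 0.004 m and height (world z) of gear_12_centre below 0.0245 m and angle between gear_12_centre's own x axis and vertical below 0.12 rad and distance between stud and stop_point below 0.005 m and distance of each of gear_9_centre, gear_16_centre from where it was at the start of the episode below 0.025 m); the robot touches nothing.
It fails at once if the hand pushes the master gear or its stud (over 3 N) (contact force between any of the fingers, the arm and master above 3 N).
It fails at once if a bystander is moved by more than 30 mm (distance of any of dropper, dish, tweezers from where it was at the start of the episode above 0.03 m).
It also fails if it takes over 51 s, if anything falls off the work surface, if the arm or the gripper's body presses on something with over 40 N, if the wrist force passes 120 N, or if a joint passes its speed limit or range.

## Working session

There is one attempt and no reset: what is moved stays moved. The work goes in short steps, Python scripts to look and compute and a tool call to move; the robot and the scene stay as the last step left them, time stands still between calls to the robot, and variables do not carry over. Pictures are saved under pics/ and viewed, at most 13 in all, crops included, and the job is handed in when it is done.

Besides the shell and the picture viewer there is one more tool, called as a command line: name --argument value ..., lists and objects as JSON in quotes. jog_arm: Moves the arm, as the interface text tells. Its arguments: {"type":"object","properties":{"steps":{"type":"array"},"grip_force":{"type":"number"}},"required":["steps"]}

```bash
mkdir -p pics; cat > h.py <<'E'
import numpy as np, cv2
from station import manip, optics
def snap(n,f):
    im=optics.snapshot(n); cv2.imwrite('pics/'+f+'.png',im[:,:,::-1]); return im
def cal(n):
    c=optics.get_calibration(n); K=np.array(c['mtx'],float); R=cv2.Rodrigues(np.array(c['rvec'],float))[0]; t=np.array(c['tvec'],float).ravel(); return K,R,t
def ray(c,uv):
    K,R,t=c; d=R.T@np.linalg.solve(K,[uv[0],uv[1],1.]); return -R.T@t,d
def onz(c,uv,z):
    o,d=ray(c,uv); return o+d*(z-o[2])/d[2]
def proj(c,P):
    K,R,t=c; p=K@(R@np.array(P,float)+t); return p[:2]/p[2]
def tri(c1,u1,c2,u2):
    (o1,d1),(o2,d2)=ray(c1,u1),ray(c2,u2)
    s=np.linalg.lstsq(np.c_[d1,-d2],o2-o1,rcond=None)[0]
    a,b=o1+d1*s[0],o2+d2*s[1]; return (a+b)/2,np.linalg.norm(a-b)
E
python3 - <<'E'
from h import *
np.set_printoptions(precision=3,suppress=True)
a=snap('scene','scene0'); b=snap('top','top0')
for n in('scene','top'):
    K,R,t=cal(n); print(n,K[0,0],-R.T@t,R[2])
print(manip.sense(), manip.finger_overhang)
E
```

```text
scene 520.8795107501351 [    2.089 -1099.065   705.098] [ 0.41   0.786 -0.463]
top 507.67937066902937 [ 269.573  -55.639 1496.767] [ 0.208  0.011 -0.978]
{'time': 0.1, 'joint_pos': array([-1.471,  0.427,  0.074,  1.607, -0.034,  1.111, -0.067]), 'qd': array([-0.001, -0.003,  0.   , -0.003,  0.002, -0.001,  0.002]), 'effort': array([  0.01 , -95.155,   3.772, -46.44 ,   0.019,   0.007,  -0.   ]), 'eef_pos': array([166.802, 653.7  , 247.658]), 'eef_rot': array([-3.14 ,  0.   ,  2.892]), 'wrist_force': array([-0.547, -0.351, -0.841]), 'ft_torque': array([-0.03 ,  0.02 ,  0.029]), 'finger_force': 0.0, 'grip_width': 85.37497132375259} 17.0
```

View pics/scene0.png

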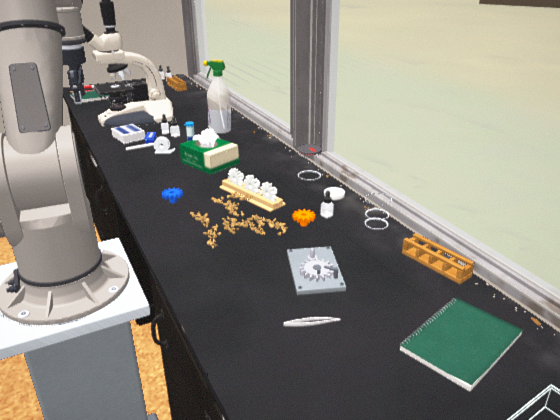

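View pics/top0.png

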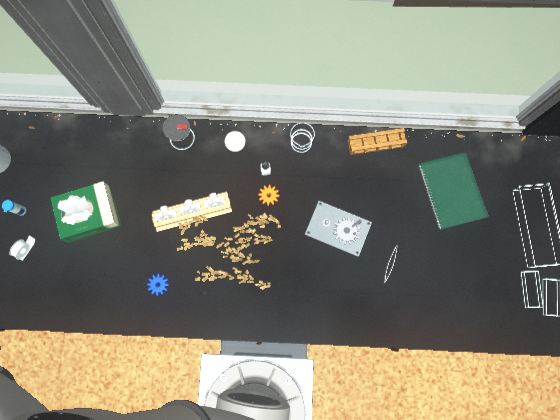

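```bash
python3 - <<'E'
from h import *
np.set_printoptions(precision=1,suppress=True)
c=cal('top'); s=cal('scene')
for n,uv,z in [('rackTL',(152,210),22),('rackTR',(228,193),22),('rackBR',(232,212),22),('rackBL',(156,230),22),('g1',(167,212),60),('g2',(191,207),60),('g3',(214,202),60),('tTL',(321,201),14),('tTR',(372,234),14),('tBR',(355,255),14),('tBL',(306,234),14),('post',(326,223),40),('mast',(346,231),28),('dropper',(266,168),80),('dish',(235,142),14),('tw',(391,264),5),('orange',(269,195),10)]:
    p=onz(c,uv,z); print(n,p,'scene px',proj(s,p))
K,R,t=cal('wrist'); st=manip.sense(); T=cv2.Rodrigues
from scipy.spatial.transform import Rotation as Ro
B=Ro.from_euler('xyz',st['eef_rot']).as_matrix()
print('cam in tool',B.T@(-R.T@t-st['eef_pos']),'axes in tool\n',B.T@R.T, K[0,0]); print(B)
E
```

```text
rackTL [552.  331.5  22. ] scene px [234.9 175.7]
rackTR [614.4 109.9  22. ] scene px [283.8 199.1]
rackBR [557.2  94.2  22. ] scene px [268.4 205.6]
rackBL [492.7 313.8  22. ] scene px [219.4 181.3]
g1 [540.9 277.7  60. ] scene px [237.6 171.4]
g2 [558.9 209.7  60. ] scene px [251.9 178.4]
g3 [576.8 144.4  60. ] scene px [266.8 185.4]
tTL [ 604.9 -168.8   14. ] scene px [331.3 247.3]
tTR [ 512.4 -322.    14. ] scene px [332.1 290.8]
tBR [ 447.9 -272.9   14. ] scene px [295.6 287.1]
tBL [ 503.1 -127.5   14. ] scene px [287.4 249.7]
post [ 534.1 -183.3   40. ] scene px [309.6 248.3]
mast [ 515.4 -243.5   28. ] scene px [315.4 267.1]
dropper [680.4  -1.5  80. ] scene px [323.5 191.4]
dish [777.8 100.3  14. ] scene px [333.2 191.4]
tw [ 427.6 -380.1    5. ] scene px [311.6 321.3]
orange [616.9 -12.3  10. ] scene px [304.9 220.6]
cam in tool [  72.4   -0.  -126. ] axes in tool
 [[ 0.  -1.  -0.3]
 [ 1.   0.  -0. ]
 [ 0.  -0.3  1. ]] 366.6030510909005
[[-1.   0.2 -0. ]
 [ 0.2  1.  -0. ]
 [-0.  -0.  -1. ]]
```

```bash
cat >> h.py <<'E'
from scipy.spatial.transform import Rotation as Ro
def pose():
    s=manip.sense(); return np.array(s['eef_pos']),Ro.from_euler('xyz',s['eef_rot'])
def tool(yv,zv):
    "tool rotation from closing direction and pointing direction"
    z=np.array(zv,float); z/=np.linalg.norm(z); y=np.array(yv,float); y-=z*(y@z); y/=np.linalg.norm(y)
    return Ro.from_matrix(np.c_[np.cross(y,z),y,z])
def plan(P,R,n,hand=1,start=None):
    "n equal rows from here (or start) to pose P,R"
    p,r=start or pose(); w=(r.inv()*R).as_rotvec()/n; d=(np.array(P)-p)/n/10
    print('d %.1f mm/row, turn %.3f rad/row'%(np.linalg.norm(d)*10,np.linalg.norm(w)))
    same=np.linalg.norm(w)<1e-2/n
    for i in range(1 if same else n):
        print(np.r_[r.inv().apply(d).round(2),w.round(3),hand].tolist()); r=r*Ro.from_rotvec(w)
    if same: print('x',n)
def rep():
    s=manip.sense(); print('t %.2f'%s['time'],'pos',np.round(s['eef_pos'],1),'rot',np.round(s['eef_rot'],3),'F',np.round(s['wrist_force'],1),'M',np.round(s['ft_torque'],2),'w %.1f'%s['grip_width'],'q',np.round(s['joint_pos'],2))
E
python3 - <<'E'
from h import *
a=35*np.pi/180; rx=np.array([.963,.27,0])
z=np.sin(a)*rx-np.array([0,0,np.cos(a)])
# tool x toward -rx side => y = z cross x
y=np.cross(z,-rx); R=tool(y,z)
plan([494,192,143],R,18)
E
```

```text
d 32.0 mm/row, turn 0.044 rad/row
[-2.4, -2.04, 0.58, -0.009, -0.033, -0.028, 1.0]
[-2.32, -2.11, 0.64, -0.009, -0.033, -0.028, 1.0]
[-2.23, -2.18, 0.7, -0.009, -0.033, -0.028, 1.0]
[-2.15, -2.25, 0.75, -0.009, -0.033, -0.028, 1.0]
[-2.06, -2.31, 0.8, -0.009, -0.033, -0.028, 1.0]
[-1.96, -2.38, 0.85, -0.009, -0.033, -0.028, 1.0]
[-1.87, -2.44, 0.89, -0.009, -0.033, -0.028, 1.0]
[-1.77, -2.5, 0.93, -0.009, -0.033, -0.028, 1.0]
[-1.67, -2.55, 0.96, -0.009, -0.033, -0.028, 1.0]
[-1.56, -2.61, 0.99, -0.009, -0.033, -0.028, 1.0]
[-1.45, -2.66, 1.02, -0.009, -0.033, -0.028, 1.0]
[-1.34, -2.71, 1.04, -0.009, -0.033, -0.028, 1.0]
[-1.23, -2.75, 1.06, -0.009, -0.033, -0.028, 1.0]
[-1.12, -2.8, 1.07, -0.009, -0.033, -0.028, 1.0]
[-1.0, -2.83, 1.08, -0.009, -0.033, -0.028, 1.0]
[-0.89, -2.87, 1.09, -0.009, -0.033, -0.028, 1.0]
[-0.77, -2.9, 1.09, -0.009, -0.033, -0.028, 1.0]
[-0.65, -2.93, 1.09, -0.009, -0.033, -0.028, 1.0]
```

jog_arm --steps '[[[-2.4,-2.04,0.58,-0.009,-0.033,-0.028,1],[-2.32,-2.11,0.64,-0.009,-0.033,-0.028,1],[-2.23,-2.18,0.7,-0.009,-0.033,-0.028,1],[-2.15,-2.25,0.75,-0.009,-0.033,-0.028,1],[-2.06,-2.31,0.8,-0.009,-0.033,-0.028,1],[-1.96,-2.38,0.85,-0.009,-0.033,-0.028,1],[-1.87,-2.44,0.89,-0.009,-0.033,-0.028,1],[-1.77,-2.5,0.93,-0.009,-0.033,-0.028,1],[-1.67,-2.55,0.96,-0.009,-0.033,-0.028,1],[-1.56,-2.61,0.99,-0.009,-0.033,-0.028,1]]]'

```text
time: 0.93
eef_pos: [349.0, 395.9, 189.5]
eef_rot: [3.098, 0.339, -3.114]
wrist_force: [0.9, -0.2, 0.4]
grip_width: 85.3
finger_force: 0.0
```

jog_arm --steps '[[[-1.45,-2.66,1.02,-0.009,-0.033,-0.028,1],[-1.34,-2.71,1.04,-0.009,-0.033,-0.028,1],[-1.23,-2.75,1.06,-0.009,-0.033,-0.028,1],[-1.12,-2.8,1.07,-0.009,-0.033,-0.028,1],[-1.0,-2.83,1.08,-0.009,-0.033,-0.028,1],[-0.89,-2.87,1.09,-0.009,-0.033,-0.028,1],[-0.77,-2.9,1.09,-0.009,-0.033,-0.028,1],[-0.65,-2.93,1.09,-0.009,-0.033,-0.028,1],[0,0,0,0,0,0,1]]]'

```text
time: 1.68
eef_pos: [477.7, 217.3, 150.3]
eef_rot: [3.135, 0.583, -2.91]
wrist_force: [-0.4, -0.6, 0.1]
grip_width: 85.5
finger_force: 0.0
```

```bash
python3 - <<'E'
from h import *
rep(); np.savez('w1.npz',*cal('wrist')); snap('wrist','w1'); rep()
E
```

```text
t 1.68 pos [477.7 217.3 150.3] rot [ 3.135  0.583 -2.91 ] F [-0.4 -0.6  0.1] M [-0.21  0.57 -0.05] w 85.5 q [-1.08  0.14  0.41  2.45  1.4   0.19 -0.23]
t 1.73 pos [477.2 218.5 150.5] rot [ 3.132  0.582 -2.913] F [0.4 0.6 1. ] M [-0.13  0.57 -0.01] w 85.2 q [-1.08  0.14  0.41  2.44  1.38  0.19 -0.22]
```

View pics/w1.png

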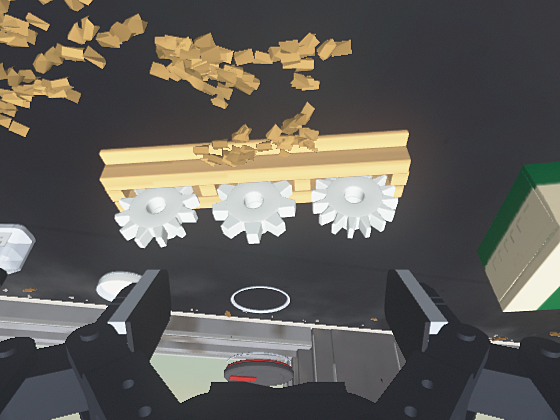

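```bash
python3 - <<'E'
import cv2
a=cv2.imread('pics/w1.png')[170:255,100:410]; cv2.imwrite('pics/w1c.png',cv2.resize(a,None,fx=2.55,fy=2.55,interpolation=2))
E
```

```text
(no output)
```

View pics/w1c.png

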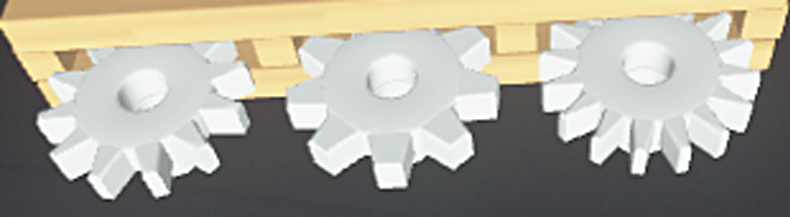

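```bash
python3 - <<'E'
from h import *
np.set_printoptions(precision=1,suppress=True)
z=np.load('w1.npz'); c=(z['arr_0'],z['arr_1'],z['arr_2'])
im=cv2.imread('pics/w1.png')
P=[onz(c,uv,36) for uv in ((156,205.3),(253.3,199.8),(354.1,194.7))]
print(*P, np.linalg.norm(P[0]-P[1]),np.linalg.norm(P[2]-P[1]))
ry=(P[2]-P[0])/np.linalg.norm(P[2]-P[0]); rx=np.array([ry[1],-ry[0],0]); print('ry',ry,np.arctan2(-ry[0],ry[1]))
C=P[0]+6*rx; print('C12',C)
# rack edge lips near/far: yaw check
for uv in ((101,152),(407,131),(103,168),(410,158)): print(onz(c,uv,22))
t=cal('top'); print('top px of C12 top',proj(t,C+[0,0,30]))
R=tool(rx,[0,0,-1]); plan([C[0],C[1],140],R,18)
E
```

```text
[580.2 147.4  36. ] [557.2 218.   36. ] [534.7 289.1  36. ] 74.25550035815304 74.61440206014693
ry [-0.3  1.   0. ] 0.3109456293850029
C12 [585.9 149.2  36. ]
[547.3 108.   22. ]
[481.7 306.6  22. ]
[563.3 107.5  22. ]
[503.1 320.6  22. ]
top px of C12 top [212.3 198.4]
d 7.2 mm/row, turn 0.088 rad/row
[-0.39, -0.51, 0.32, 0.024, 0.026, 0.08, 1.0]
[-0.43, -0.47, 0.32, 0.024, 0.026, 0.08, 1.0]
[-0.48, -0.43, 0.32, 0.024, 0.026, 0.08, 1.0]
[-0.52, -0.38, 0.32, 0.024, 0.026, 0.08, 1.0]
[-0.56, -0.33, 0.31, 0.024, 0.026, 0.08, 1.0]
[-0.59, -0.28, 0.3, 0.024, 0.026, 0.08, 1.0]
[-0.62, -0.22, 0.3, 0.024, 0.026, 0.08, 1.0]
[-0.64, -0.16, 0.28, 0.024, 0.026, 0.08, 1.0]
[-0.66, -0.1, 0.27, 0.024, 0.026, 0.08, 1.0]
[-0.67, -0.05, 0.26, 0.024, 0.026, 0.08, 1.0]
[-0.68, 0.02, 0.24, 0.024, 0.026, 0.08, 1.0]
[-0.68, 0.08, 0.22, 0.024, 0.026, 0.08, 1.0]
[-0.68, 0.13, 0.2, 0.024, 0.026, 0.08, 1.0]
[-0.67, 0.19, 0.18, 0.024, 0.026, 0.08, 1.0]
[-0.66, 0.25, 0.16, 0.024, 0.026, 0.08, 1.0]
[-0.64, 0.31, 0.13, 0.024, 0.026, 0.08, 1.0]
[-0.61, 0.36, 0.11, 0.024, 0.026, 0.08, 1.0]
[-0.58, 0.41, 0.08, 0.024, 0.026, 0.08, 1.0]
```

jog_arm --steps '[[[-0.39,-0.51,0.32,0.024,0.026,0.08,1],[-0.43,-0.47,0.32,0.024,0.026,0.08,1],[-0.48,-0.43,0.32,0.024,0.026,0.08,1],[-0.52,-0.38,0.32,0.024,0.026,0.08,1],[-0.56,-0.33,0.31,0.024,0.026,0.08,1],[-0.59,-0.28,0.3,0.024,0.026,0.08,1],[-0.62,-0.22,0.3,0.024,0.026,0.08,1],[-0.64,-0.16,0.28,0.024,0.026,0.08,1],[-0.66,-0.1,0.27,0.024,0.026,0.08,1],[-0.67,-0.05,0.26,0.024,0.026,0.08,1]]]'

```text
time: 2.57
eef_pos: [536.0, 187.3, 146.5]
eef_rot: [3.015, 0.259, 2.549]
wrist_force: [0.0, -0.3, -0.0]
grip_width: 85.5
finger_force: 0.0
```

jog_arm --steps '[[[-0.68,0.02,0.24,0.024,0.026,0.08,1],[-0.68,0.08,0.22,0.024,0.026,0.08,1],[-0.68,0.13,0.2,0.024,0.026,0.08,1],[-0.67,0.19,0.18,0.024,0.026,0.08,1],[-0.66,0.25,0.16,0.024,0.026,0.08,1],[-0.64,0.31,0.13,0.024,0.026,0.08,1],[-0.61,0.36,0.11,0.024,0.026,0.08,1],[-0.58,0.41,0.08,0.024,0.026,0.08,1],[0,0,0,0,0,0,1],[0,0,0,0,0,0,1]]]'

```text
time: 3.4
eef_pos: [586.3, 157.9, 142.3]
eef_rot: [3.128, 0.002, 1.927]
wrist_force: [-0.8, 0.3, -0.1]
grip_width: 85.6
finger_force: 0.0
```

```bash
python3 - <<'E'
from h import *
rep(); np.savez('w2.npz',*cal('wrist')); snap('wrist','w2')
rx=np.array([np.cos(.311),np.sin(.311),0])
plan([585.9,149.2,140],tool(rx,[0,0,-1]),4)
E
```

```text
t 3.40 pos [586.3 157.9 142.3] rot [3.128e+00 2.000e-03 1.927e+00] F [-0.8  0.3 -0.1] M [ 0.02 -0.    0.01] w 85.6 q [-0.58  0.43  0.27  1.88 -0.15  0.83  0.12]
d 2.3 mm/row, turn 0.012 rad/row
[-0.2, -0.08, 0.06, 0.003, 0.001, 0.012, 1.0]
[-0.21, -0.07, 0.06, 0.003, 0.001, 0.012, 1.0]
[-0.21, -0.07, 0.06, 0.003, 0.001, 0.012, 1.0]
[-0.21, -0.07, 0.06, 0.003, 0.001, 0.012, 1.0]
```

View pics/w2.png

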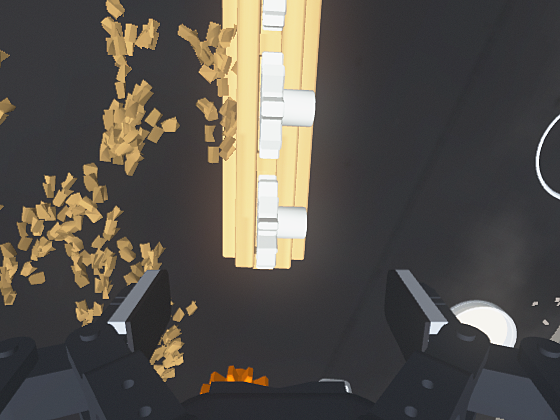

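```bash
python3 - <<'E'
from h import *
np.set_printoptions(precision=1,suppress=True)
z=np.load('w2.npz'); c=(z['arr_0'],z['arr_1'],z['arr_2'])
im=cv2.imread('pics/w2.png'); g=cv2.cvtColor(im,cv2.COLOR_BGR2HSV)
m=((g[...,1]<40)&(g[...,2]>110)).astype(np.uint8)
for r in (180,190,200,215,222,230,245,255,262): x=np.flatnonzero(m[r,220:330])+220; print(r,x.min(),x.max(),len(x))
for q in (265,285,295,302): x=np.flatnonzero(m[165:300,q])+165; print('col',q,x.min(),x.max())
yaw=.311; rx=np.array([np.cos(yaw),np.sin(yaw),0]); ry=np.array([-rx[1],rx[0],0]); C=np.array([585.9,149.2,36])
for n,a,b,h in [('hubtop',16,0,11),('hub end',26,0,0),('topcorner-',-6,0,30),('topcorner+',6,0,30),('far rim',0,-31,0),('near rim',0,31,0)]:
    print(n,proj(c,C+a*rx+b*ry+[0,0,h]))
# second-view height: bore ray in w1 x plane through hub axis in w2
w=np.load('w1.npz'); c1=(w['arr_0'],w['arr_1'],w['arr_2'])
E
```

```text
180 259 276 18
190 258 277 20
200 258 278 21
215 257 306 50
222 257 306 50
230 257 306 50
245 257 276 20
255 256 275 20
262 256 275 20
col 265 175 268
col 285 207 237
col 295 207 238
col 302 207 238
hubtop [293.5 227.9]
hub end [307.4 222.8]
topcorner- [258.2 237.7]
topcorner+ [278.4 238.4]
far rim [267.1 263.4]
near rim [270.6 176. ]
```

jog_arm --steps '[[[-0.2,-0.08,0.9,0.003,0.001,0.012,0.2],[-0.2,-0.08,0.9,0.003,0.001,0.012,0],[-0.2,-0.08,0.9,0.003,0.001,0.012,0],[-0.15,-0.08,0.9,0.003,0.001,0.012,0],[0,0,0.9,0,0,0,0],[0,0,0.9,0,0,0,0],[0,0,0,0,0,0,0],[0,0,0,0,0,0,0]]]'

```text
time: 4.12
eef_pos: [586.0, 147.8, 87.8]
eef_rot: [-3.142, 0.001, 1.877]
wrist_force: [-0.3, 0.2, 0.3]
grip_width: 43.1
finger_force: 0.0
```

```bash
python3 - <<'E'
from h import *
rep()
rx=np.array([np.cos(.311),np.sin(.311),0])
plan([585.5,150,67],tool(rx,[0,0,-1]),3,0)
E
```

```text
t 4.12 pos [586.  147.8  87.8] rot [-3.142e+00  1.000e-03  1.877e+00] F [-0.3  0.2  0.3] M [ 0.04 -0.02 -0.06] w 43.1 q [-0.55  0.51  0.26  1.91 -0.18  0.75  0.11]
d 7.0 mm/row, turn 0.002 rad/row
[0.08, 0.01, 0.69, -0.0, 0.0, -0.002, 0.0]
x 3
```

jog_arm --steps '[[[0.08,0,0.7,0,0,0,0],[0.08,0,0.7,0,0,0,0],[0.08,0,0.7,0,0,0,0],[0,0,0,0,0,0,0],[0,0,0,0,0,0,-1],[0,0,0,0,0,0,-1],[0,0,0,0,0,0,-1],[0,0,0,0,0,0,-1]]]' --grip_force 40

```text
time: 4.78
eef_pos: [584.9, 149.8, 67.6]
eef_rot: [-3.141, 0.001, 1.876]
wrist_force: [-4.8, -2.1, 3.5]
grip_width: 11.1
finger_force: 38.5
```

jog_arm --steps '[[[0,0,0,0,0,0,-1],[0,0,0,0,0,0,-1],[0,0,0,0,0,0,-1],[0,0,0,0,0,0,-1]]]'

```text
time: 5.12
eef_pos: [585.0, 149.8, 67.6]
eef_rot: [-3.141, 0.001, 1.876]
wrist_force: [-4.5, -2.2, 4.2]
grip_width: 11.2
finger_force: 38.7
```

jog_arm --steps '[[[0,0,-1,0,0,0,-1],[0,0,-2,0,0,0,-1],[0,0,-3,0,0,0,-1],[0,0,-3,0,0,0,-1],[0,0,0,0,0,0,-1]]]'

```text
time: 5.53
eef_pos: [588.4, 150.6, 163.9]
eef_rot: [3.132, 0.0, 1.876]
wrist_force: [1.1, 0.2, -0.1]
grip_width: 10.5
finger_force: 38.4
```

```bash
python3 - <<'E'
from h import *
rep()
a=np.deg2rad(-80); u=np.array([np.cos(a),np.sin(a),0])
plan([550,-20,150],tool(u,[0,0,-1]),16,-1)
E
```

```text
t 5.53 pos [588.4 150.6 163.9] rot [3.132 0.    1.876] F [ 1.1  0.2 -0.1] M [ 0.03 -0.1   0.02] w 10.5 q [-0.58  0.41  0.29  1.86 -0.15  0.88  0.08]
d 11.0 mm/row, turn 0.106 rad/row
[-0.95, -0.55, 0.08, 0.0, -0.0, 0.106, -1.0]
[-1.0, -0.45, 0.08, 0.0, -0.0, 0.106, -1.0]
[-1.04, -0.34, 0.08, 0.0, -0.0, 0.106, -1.0]
[-1.07, -0.23, 0.08, 0.0, -0.0, 0.106, -1.0]
[-1.09, -0.11, 0.08, 0.0, -0.0, 0.106, -1.0]
[-1.09, 0.01, 0.09, 0.0, -0.0, 0.106, -1.0]
[-1.09, 0.12, 0.09, 0.0, -0.0, 0.106, -1.0]
[-1.07, 0.24, 0.09, 0.0, -0.0, 0.106, -1.0]
[-1.04, 0.35, 0.09, 0.0, -0.0, 0.106, -1.0]
[-0.99, 0.46, 0.09, 0.0, -0.0, 0.106, -1.0]
[-0.94, 0.56, 0.09, 0.0, -0.0, 0.106, -1.0]
[-0.87, 0.66, 0.09, 0.0, -0.0, 0.106, -1.0]
[-0.8, 0.74, 0.09, 0.0, -0.0, 0.106, -1.0]
[-0.72, 0.83, 0.09, 0.0, -0.0, 0.106, -1.0]
[-0.63, 0.9, 0.09, 0.0, -0.0, 0.106, -1.0]
[-0.53, 0.96, 0.09, 0.0, -0.0, 0.106, -1.0]
```

jog_arm --steps '[[[-0.95,-0.55,0.08,0,0,0.106,-1],[-1.0,-0.45,0.08,0,0,0.106,-1],[-1.04,-0.34,0.08,0,0,0.106,-1],[-1.07,-0.23,0.08,0,0,0.106,-1],[-1.09,-0.11,0.08,0,0,0.106,-1],[-1.09,0.01,0.09,0,0,0.106,-1],[-1.09,0.12,0.09,0,0,0.106,-1],[-1.07,0.24,0.09,0,0,0.106,-1]]]'

```text
time: 6.2
eef_pos: [566.7, 64.3, 151.6]
eef_rot: [3.139, -0.002, 1.023]
wrist_force: [-0.4, -0.2, -1.4]
grip_width: 10.9
finger_force: 38.4
```

jog_arm --steps '[[[-1.04,0.35,0.09,0,0,0.106,-1],[-0.99,0.46,0.09,0,0,0.106,-1],[-0.94,0.56,0.09,0,0,0.106,-1],[-0.87,0.66,0.09,0,0,0.106,-1],[-0.8,0.74,0.09,0,0,0.106,-1],[-0.72,0.83,0.09,0,0,0.106,-1],[-0.63,0.9,0.09,0,0,0.106,-1],[-0.53,0.96,0.09,0,0,0.106,-1],[0,0,0,0,0,0,-1]]]'

```text
time: 6.95
eef_pos: [547.4, -22.8, 144.2]
eef_rot: [3.14, -0.002, 0.172]
wrist_force: [-0.1, -1.2, -1.7]
grip_width: 11.0
finger_force: 38.4
```

```bash
python3 - <<'E'
from h import *
rep()
a=np.deg2rad(-80); u=np.array([np.cos(a),np.sin(a),0]); t=np.deg2rad(52); k=np.array([0,0,1])
z=np.sin(t)*u-np.cos(t)*k; n=np.cos(t)*u+np.sin(t)*k
plan([550,-20,120],tool(n,z),10,-1)
E
```

```text
t 6.95 pos [547.4 -22.8 144.2] rot [ 3.14e+00 -2.00e-03  1.72e-01] F [-0.1 -1.2 -1.7] M [-0.05  0.04  0.02] w 11.0 q [-0.66  0.43  0.73  2.02 -0.38  0.83 -1.11]
d 2.5 mm/row, turn 0.091 rad/row
[0.03, -0.02, 0.24, -0.091, -0.0, -0.0, -1.0]
[0.03, -0.05, 0.24, -0.091, -0.0, -0.0, -1.0]
[0.03, -0.07, 0.23, -0.091, -0.0, -0.0, -1.0]
[0.03, -0.09, 0.23, -0.091, -0.0, -0.0, -1.0]
[0.03, -0.11, 0.22, -0.091, -0.0, -0.0, -1.0]
[0.03, -0.13, 0.21, -0.091, -0.0, -0.0, -1.0]
[0.03, -0.15, 0.2, -0.091, -0.0, -0.0, -1.0]
[0.03, -0.16, 0.18, -0.091, -0.0, -0.0, -1.0]
[0.03, -0.18, 0.17, -0.091, -0.0, -0.0, -1.0]
[0.03, -0.19, 0.15, -0.091, -0.0, -0.0, -1.0]
```

jog_arm --steps '[[[0.03,-0.02,0.24,-0.091,0,0,-1],[0.03,-0.05,0.24,-0.091,0,0,-1],[0.03,-0.07,0.23,-0.091,0,0,-1],[0.03,-0.09,0.23,-0.091,0,0,-1],[0.03,-0.11,0.22,-0.091,0,0,-1],[0.03,-0.13,0.21,-0.091,0,0,-1],[0.03,-0.15,0.2,-0.091,0,0,-1],[0.03,-0.16,0.18,-0.091,0,0,-1],[0.03,-0.18,0.17,-0.091,0,0,-1],[0.03,-0.19,0.15,-0.091,0,0,-1]]]'

```text
time: 7.78
eef_pos: [551.1, -16.1, 119.2]
eef_rot: [2.228, -0.0, 0.185]
wrist_force: [0.6, 0.3, -1.7]
grip_width: 10.7
finger_force: 39.8
```

jog_arm --steps '[[[0,0,0,0,0,0,-1]]]'

```text
time: 7.87
eef_pos: [550.4, -14.9, 116.2]
eef_rot: [2.221, 0.006, 0.189]
wrist_force: [-0.5, 0.4, -2.0]
grip_width: 10.9
finger_force: 39.9
```

```bash
python3 - <<'E'
from h import *
rep(); p,r=pose(); print(r.as_matrix().round(2))
snap('scene','s1'); np.savez('w3.npz',*cal('wrist')); snap('wrist','w3')
a=np.hstack([cv2.resize(cv2.imread('pics/s1.png')[120:300,180:400],None,fx=1.8,fy=1.8),cv2.resize(cv2.imread('pics/w3.png'),(396,324))]); cv2.imwrite('pics/c1.png',a)
E
```

```text
t 7.87 pos [550.4 -14.9 116.2] rot [2.221 0.006 0.189] F [-0.5  0.4 -2. ] M [1.1  0.14 0.05] w 10.9 q [-1.32  1.02  1.11  2.08  0.04  0.7  -1.8 ]
[[ 0.98  0.12  0.15]
 [ 0.19 -0.59 -0.78]
 [-0.01  0.8  -0.61]]
```

View pics/c1.png

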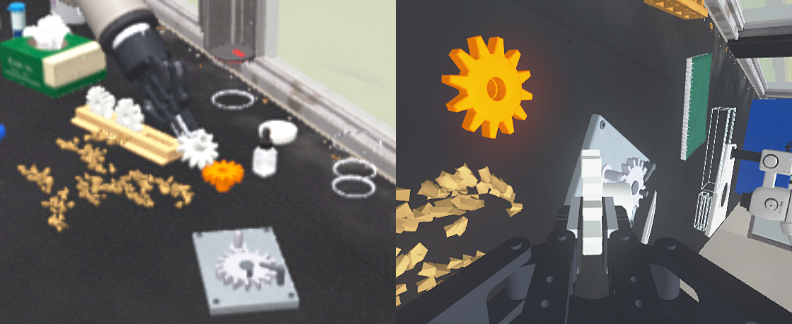

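```bash
python3 - <<'E'
from h import *
p,r=pose(); plan([532,-30,47],r,8,-1); print(r.inv().apply([0,0,-.1]))
E
```

```text
d 9.4 mm/row, turn 0.000 rad/row
[-0.25, -0.64, 0.64, 0.0, 0.0, 0.0, -1.0]
x 8
[ 0.00013438 -0.07897408  0.06134392]
```

jog_arm --steps '[[[-0.25,-0.64,0.64,0,0,0,-1],[-0.25,-0.64,0.64,0,0,0,-1],[-0.25,-0.64,0.64,0,0,0,-1],[-0.25,-0.64,0.64,0,0,0,-1],[-0.25,-0.64,0.64,0,0,0,-1],[-0.25,-0.64,0.64,0,0,0,-1],[-0.25,-0.64,0.64,0,0,0,-1],[-0.25,-0.64,0.64,0,0,0,-1],[0,0,0,0,0,0,-1],[0,0,0,0,0,0,-1]]]'

```text
time: 8.8
eef_pos: [532.0, -30.8, 47.1]
eef_rot: [2.23, -0.0, 0.18]
wrist_force: [0.5, -0.2, -1.1]
grip_width: 11.0
finger_force: 39.8
```

jog_arm --steps '[[[0,-0.16,0.12,0,0,0,-1],[0,-0.16,0.12,0,0,0,-1],[0,0,0,0,0,0,-1]]]'

```text
time: 9.05
eef_pos: [532.4, -30.3, 43.4]
eef_rot: [2.231, -0.002, 0.181]
wrist_force: [0.1, -0.6, -0.8]
grip_width: 10.3
finger_force: 39.7
```

jog_arm --steps '[[[0,-0.16,0.12,0,0,0,-1],[0,0,0,0,0,0,-0.4],[0,0,0,0,0,0,-0.4],[0,0,0,0,0,0,-0.4],[0,0,-0.5,0,0,0,-0.4],[0,0,-1,0,0,0,-0.4],[0,0,-1.5,0,0,0,-0.4],[0,0,-2,0,0,0,-0.4],[0,0,-2.5,0,0,0,-0.4],[0,0,-2.5,0,0,0,-0.4]]]'

```text
time: 9.88
eef_pos: [517.4, 48.4, 103.8]
eef_rot: [2.231, -0.001, 0.18]
wrist_force: [0.8, 1.2, -0.1]
grip_width: 25.7
finger_force: 0.0
```

```bash
python3 - <<'E'
from h import *
rep(); np.savez('w4.npz',*cal('wrist')); a=snap('wrist','w4'); b=snap('top','t4')
cv2.imwrite('pics/c2.png',np.hstack([cv2.resize(cv2.imread('pics/w4.png'),(400,300)),cv2.resize(cv2.imread('pics/t4.png')[150:270,220:380],(400,300))]))
E
```

```text
t 9.88 pos [517.4  48.4 103.8] rot [ 2.231e+00 -1.000e-03  1.800e-01] F [ 0.8  1.2 -0.1] M [0.88 0.1  0.03] w 25.7 q [-1.44  1.03  1.08  2.07 -0.01  0.78 -1.87]
```

View pics/c2.png

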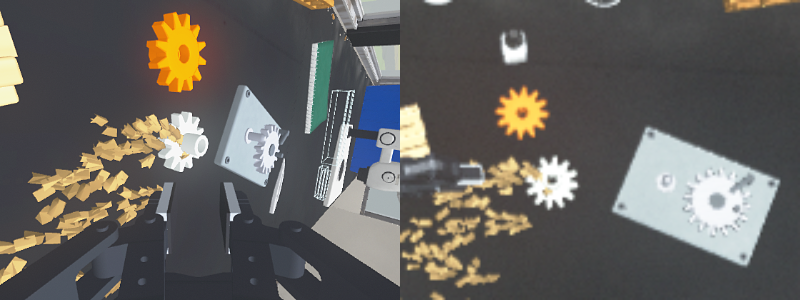

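```bash
python3 - <<'E'
from h import *
np.set_printoptions(precision=1,suppress=True)
t=cal('top'); z=np.load('w4.npz'); c=(z['arr_0'],z['arr_1'],z['arr_2'])
im=cv2.imread('pics/t4.png'); g=cv2.cvtColor(im,cv2.COLOR_BGR2HSV)
m=((g[...,1]<50)&(g[...,2]>150)).astype(np.uint8); m[:205]=0;m[240:]=0;m[:,:262]=0;m[:,300:]=0
n,l,s,ce=cv2.connectedComponentsWithStats(m); i=1+s[1:,4].argmax(); print(s[i],ce[i])
bb=(s[i][0]+s[i][2]/2-.5,s[i][1]+s[i][3]/2-.5); print('bbox mid',bb)
p12=onz(t,bb,9); print('gear by top',p12,'w4 px',proj(c,p12+[0,0,23]),proj(c,p12))
X,e=tri(t,bb,c,(272,199)); print('tri wheel/hub',X,e)
a=np.deg2rad(-5); 
plan([p12[0],p12[1],130],tool([np.cos(a),np.sin(a),0],[0,0,-1]),17,0)
E
```

```text
[270 212  21  22 250] [280.7 222.8]
bbox mid (np.float64(280.0), np.float64(222.5))
gear by top [534.8 -49.3   9. ] w4 px [282.1 206.7] [257.4 201.2]
tri wheel/hub [535.6 -50.2  20.5] 5.9082090116782044
d 6.2 mm/row, turn 0.091 rad/row
[-0.02, 0.49, 0.38, 0.046, 0.034, -0.071, 0.0]
[-0.06, 0.5, 0.36, 0.046, 0.034, -0.071, 0.0]
[-0.11, 0.51, 0.33, 0.046, 0.034, -0.071, 0.0]
[-0.16, 0.52, 0.3, 0.046, 0.034, -0.071, 0.0]
[-0.21, 0.52, 0.27, 0.046, 0.034, -0.071, 0.0]
[-0.25, 0.51, 0.24, 0.046, 0.034, -0.071, 0.0]
[-0.29, 0.5, 0.21, 0.046, 0.034, -0.071, 0.0]
[-0.34, 0.49, 0.17, 0.046, 0.034, -0.071, 0.0]
[-0.38, 0.47, 0.14, 0.046, 0.034, -0.071, 0.0]
[-0.41, 0.45, 0.11, 0.046, 0.034, -0.071, 0.0]
[-0.45, 0.42, 0.07, 0.046, 0.034, -0.071, 0.0]
[-0.48, 0.39, 0.04, 0.046, 0.034, -0.071, 0.0]
[-0.5, 0.36, 0.0, 0.046, 0.034, -0.071, 0.0]
[-0.53, 0.32, -0.03, 0.046, 0.034, -0.071, 0.0]
[-0.55, 0.28, -0.06, 0.046, 0.034, -0.071, 0.0]
[-0.56, 0.24, -0.09, 0.046, 0.034, -0.071, 0.0]
[-0.57, 0.19, -0.12, 0.046, 0.034, -0.071, 0.0]
```

jog_arm --steps '[[[-0.02,0.49,0.38,0.046,0.034,-0.071,0],[-0.06,0.5,0.36,0.046,0.034,-0.071,0],[-0.11,0.51,0.33,0.046,0.034,-0.071,0],[-0.16,0.52,0.3,0.046,0.034,-0.071,0],[-0.21,0.52,0.27,0.046,0.034,-0.071,0],[-0.25,0.51,0.24,0.046,0.034,-0.071,0],[-0.29,0.5,0.21,0.046,0.034,-0.071,0],[-0.34,0.49,0.17,0.046,0.034,-0.071,0],[-0.38,0.47,0.14,0.046,0.034,-0.071,0]]]'

```text
time: 10.73
eef_pos: [525.7, -6.4, 117.0]
eef_rot: [2.721, 0.158, 0.873]
wrist_force: [0.7, 0.5, -0.4]
grip_width: 42.7
finger_force: 0.0
```

jog_arm --steps '[[[-0.41,0.45,0.11,0.046,0.034,-0.071,0],[-0.45,0.42,0.07,0.046,0.034,-0.071,0],[-0.48,0.39,0.04,0.046,0.034,-0.071,0],[-0.5,0.36,0,0.046,0.034,-0.071,0],[-0.53,0.32,-0.03,0.046,0.034,-0.071,0],[-0.55,0.28,-0.06,0.046,0.034,-0.071,0],[-0.56,0.24,-0.09,0.046,0.034,-0.071,0],[-0.57,0.19,-0.12,0.046,0.034,-0.071,0],[0,0,0,0,0,0,0],[0,0,0,0,0,0,0]]]'

```text
time: 11.57
eef_pos: [533.1, -54.7, 128.3]
eef_rot: [-3.134, 0.007, 1.47]
wrist_force: [-0.6, 0.3, -0.5]
grip_width: 42.8
finger_force: 0.0
```

```bash
python3 - <<'E'
from h import *
rep(); np.savez('w5.npz',*cal('wrist')); a=snap('wrist','w5')
E
```

```text
t 11.57 pos [533.1 -54.7 128.3] rot [-3.134  0.007  1.47 ] F [-0.6  0.3 -0.5] M [-0.03 -0.06 -0.05] w 42.8 q [-0.29  0.36  0.33  2.04 -0.16  0.77  0.03]
```

View pics/w5.png

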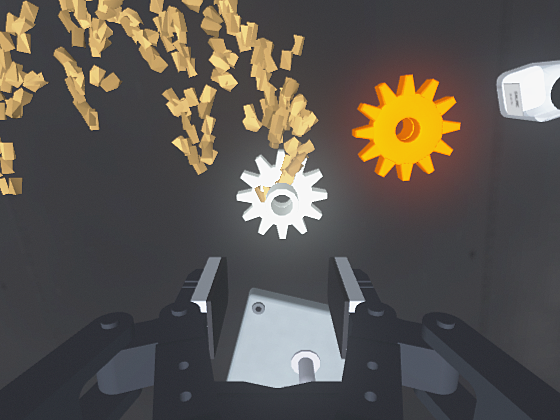

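```bash
python3 - <<'E'
from h import *
np.set_printoptions(precision=1,suppress=True)
z=np.load('w5.npz'); c=(z['arr_0'],z['arr_1'],z['arr_2'])
im=cv2.imread('pics/w5.png')
print('bore top',onz(c,(283,204.5),32),'wheel bbox mid z12',onz(c,((236+328)/2,(149+239)/2),12))
t=cal('top'); print(tri(t,(280,222.5),c,(282,194)))
p,r=pose(); a=np.deg2rad(-5)
P=onz(c,(283,204.5),32)
plan([P[0],P[1],60],tool([np.cos(a),np.sin(a),0],[0,0,-1]),6,-.2)
E
```

```text
bore top [537.7 -48.4  32. ] wheel bbox mid z12 [537.3 -47.   12. ]
(array([536.6, -49.6,   1.2]), np.float64(1.1215883384363423))
d 11.4 mm/row, turn 0.003 rad/row
[0.1, 0.08, 1.13, -0.001, 0.001, -0.002, -0.2]
[0.1, 0.08, 1.13, -0.001, 0.001, -0.002, -0.2]
[0.1, 0.08, 1.13, -0.001, 0.001, -0.002, -0.2]
[0.1, 0.08, 1.13, -0.001, 0.001, -0.002, -0.2]
[0.1, 0.08, 1.13, -0.001, 0.001, -0.002, -0.2]
[0.1, 0.08, 1.13, -0.001, 0.001, -0.002, -0.2]
```

jog_arm --steps '[[[0.1,0.08,1.2,0,0.001,-0.002,0],[0.1,0.08,1.2,0,0.001,-0.002,0],[0.1,0.08,1.2,0,0.001,-0.002,0],[0.1,0.08,1.2,0,0.001,-0.002,0],[0.1,0.08,1.2,0,0.001,-0.002,0],[0.1,0.08,1.2,0,0.001,-0.002,0],[0,0,1.1,0,0,0,0],[0,0,1.1,0,0,0,0],[0,0,0,0,0,0,0]]]'

```text
time: 12.37
eef_pos: [536.6, -48.0, 32.0]
eef_rot: [-3.131, 0.001, 1.486]
wrist_force: [-0.3, 0.2, 0.9]
grip_width: 42.9
finger_force: 0.0
```

jog_arm --steps '[[[0,0,0,0,0,0,-1],[0,0,0,0,0,0,-1],[0,0,0,0,0,0,-1],[0,0,0,0,0,0,-1],[0,0,0,0,0,0,-1]]]' --grip_force 60

```text
time: 12.78
eef_pos: [538.0, -47.9, 34.8]
eef_rot: [-3.134, 0.0, 1.486]
wrist_force: [-0.8, 0.3, -0.5]
grip_width: 19.6
finger_force: 58.6
```

jog_arm --steps '[[[0,0,-1.5,0,0,0,-1],[0,0,-3,0,0,0,-1],[0,0,-3.5,0,0,0,-1],[0,0,-3.5,0,0,0,-1],[-2.6,1.45,0,0,0,0,-1],[-2.6,1.45,0,0,0,0,-1],[-2.6,1.45,0,0,0,0,-1],[-2.6,1.45,0,0,0,0,-1],[-2.6,1.45,0,0,0,0,-1],[0,0,0,0,0,0,-1]]]'

```text
time: 13.62
eef_pos: [601.0, -189.6, 149.3]
eef_rot: [-3.135, 0.003, 1.482]
wrist_force: [-1.5, -0.8, -0.9]
grip_width: 19.2
finger_force: 58.9
```

jog_arm --steps '[[[0,0,0,0,0,0,-1],[0,0,0,0,0,0,-1]]]'

```text
time: 13.78
eef_pos: [599.7, -183.2, 148.6]
eef_rot: [-3.133, -0.0, 1.486]
wrist_force: [0.1, 0.8, -0.4]
grip_width: 19.2
finger_force: 58.9
```

```bash
python3 - <<'E'
from h import *
rep(); np.savez('w6.npz',*cal('wrist')); a=snap('wrist','w6'); rep()
E
```

```text
t 13.78 pos [ 599.7 -183.2  148.6] rot [-3.133 -0.     1.486] F [ 0.1  0.8 -0.4] M [ 0.02 -0.03 -0.05] w 19.2 q [-0.07  0.47  0.35  1.82 -0.2   0.9   0.29]
t 13.83 pos [ 599.7 -182.7  148.7] rot [-3.133 -0.     1.487] F [ 0.8  0.1 -0.3] M [ 0.05  0.05 -0.02] w 19.3 q [-0.07  0.47  0.35  1.82 -0.2   0.9   0.29]
```

View pics/w6.png

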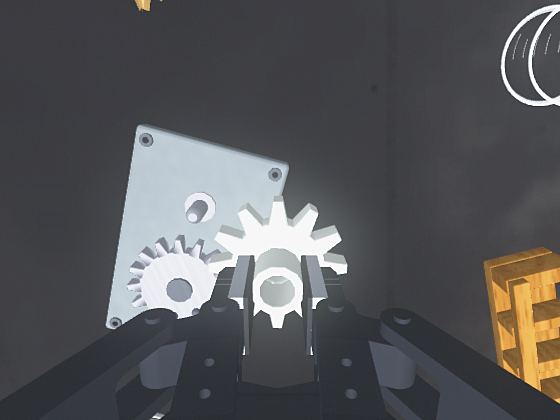

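```bash
python3 - <<'E'
from h import *
np.set_printoptions(precision=1,suppress=True)
z=np.load('w6.npz'); c=(z['arr_0'],z['arr_1'],z['arr_2']); im=cv2.imread('pics/w6.png'); g=cv2.cvtColor(im,cv2.COLOR_BGR2GRAY)
print(g[190:228:2,180:224:2])
print('collar',onz(c,(200.5,207.5),16),'tip',onz(c,(193,214),40),'master',onz(c,(179.5,290),28))
s=[onz(c,u,14) for u in((146,140),(275,174),(115,323))]; print(*s)
print('plate mid (screws)',(s[1]+s[2])/2)
print('hub top',onz(c,(277.5,291),145.8), pose()[0])
E
```

```text
[[203 205 203 204 202 206 204 203 204 203 204 203 203 203 203 205 206 204
  203 203 202 202]
 [203 202 204 205 203 205 203 202 193 191 192 160 159 199 207 205 205 206
  204 204 202 202]
 [203 203 205 204 203 205 223 240 237 237 237 237 241 195 166 204 205 205
  204 205 205 203]
 [201 203 202 203 218 240 235 235 235 236 235 236 235 237 241 171 203 204
  204 205 205 205]
 [203 204 203 204 240 236 236 235 237 240 241 238 236 235 236 240 133 209
  206 206 207 205]
 [203 203 201 223 237 236 237 240 177 121 118 160 242 239 235 237 239 183
  207 206 207 206]
 [203 202 206 238 237 237 240 133 139 138 133 131 121 228 238 235 238 195
  210 207 207 207]
 [203 202 210 235 235 244 161 141 140 135 135 134 132 130 245 237 235 239
  210 205 206 206]
 [203 204 208 237 239 186 141 141 136 136 133 133 131 124 233 236 237 237
  207 206 207 208]
 [203 203 205 239 214 151 152 149 142 135 134 133 133 122 233 237 236 239
  206 206 206 206]
 [204 204 206 239 163 170 169 161 156 147 135 132 132 127 246 237 236 238
  207 206 205 208]
 [205 204 205 164 183 185 182 168 163 151 142 133 124 194 238 236 237 236
  2
[... 219 characters left out ...]
 229 235 234 236 237 158 139 196 239 238 238 236 204 208
  208 208 207 209]
 [206 208 207 208 191 237 238 238 183 148 152 244 240 234 199 205 207 208
  209 208 209 208]
 [205 206 208 208 207 184 172 160 149 179 206 200 198 202 205 206 205 208
  209 209 209 210]
 [207 207 208 208 206 206 209 210 208 206 205 204 202 205 206 208 209 209
  209 209 210 188]
 [207 207 206 207 208 204 206 206 205 205 203 205 205 207 207 207 208 209
  209 209 207 173]]
collar [ 542.6 -184.3   16. ] tip [ 542.9 -181.5   40. ] master [ 520.3 -244.3   28. ]
[ 510.8 -132.3   14. ] [ 599.6 -164.1   14. ] [ 457.2 -277.9   14. ]
plate mid (screws) [ 528.4 -221.    14. ]
hub top [ 600.8 -183.8  145.8] [ 599.7 -182.7  148.7]
```

```bash
python3 - <<'E'
from h import *
p,r=pose(); 
plan([541.9,-183.1,80],tool(r.as_matrix()[:,1]*[1,1,0],[0,0,-1]),8,-1); print(np.arctan2(*r.as_matrix()[1::-1,1]))
E
```

```text
d 11.2 mm/row, turn 0.001 rad/row
[-0.07, -0.71, 0.86, -0.001, -0.0, -0.0, -1.0]
x 8
-0.08355968130648696
```

jog_arm --steps '[[[-0.07,-1.42,0,-0.002,0,0,-1],[-0.07,-1.42,0,-0.002,0,0,-1],[-0.07,-1.42,1,-0.002,0,0,-1],[-0.07,-1.42,1,-0.002,0,0,-1],[-0.14,0,1.5,0,0,0,-1],[-0.14,0,1.5,0,0,0,-1],[0,0,1.5,0,0,0,-1],[0,0,0.4,0,0,0,-1],[0,0,0,0,0,0,-1],[0,0,0,0,0,0,-1]]]'

```text
time: 14.67
eef_pos: [543.0, -183.9, 80.5]
eef_rot: [3.142, 0.0, 1.487]
wrist_force: [0.7, 0.4, -0.1]
grip_width: 19.4
finger_force: 58.9
```

```bash
python3 - <<'E'
from h import *
rep()
p,r=pose(); plan([541.9,-183.1,76],tool(r.as_matrix()[:,1]*[1,1,0],[0,0,-1]),2,-1)
E
```

```text
t 14.67 pos [ 543.  -183.9   80.5] rot [3.142 0.    1.487] F [ 0.7  0.4 -0.1] M [0.04 0.01 0.07] w 19.4 q [-0.04  0.49  0.32  1.99 -0.23  0.7   0.34]
d 2.4 mm/row, turn 0.000 rad/row
[0.03, -0.06, 0.23, 0.0, 0.0, -0.0, -1.0]
x 2
```

jog_arm --steps '[[[0.03,-0.05,0.25,0,0,0,-1],[0.03,-0.05,0.25,0,0,0,-1],[0,0,0.2,0,0,0,-1],[0,0,0.2,0,0,0,-1],[0,0,0.2,0,0,0,-1],[0,0,0,0,0,0,-1]]]'

```text
time: 15.17
eef_pos: [541.7, -183.7, 68.7]
eef_rot: [-3.141, 0.0, 1.486]
wrist_force: [0.8, 0.0, -1.2]
grip_width: 19.7
finger_force: 58.9
```

jog_arm --steps '[[[0,0,0.15,0,0,0,-1],[0,0,0.15,0,0,0,-1],[0,0,0.15,0,0,0,-1],[0,0,0,0,0,0,-1]]]'

```text
time: 15.5
eef_pos: [541.8, -183.7, 64.2]
eef_rot: [-3.141, 0.0, 1.486]
wrist_force: [-0.6, 1.0, -1.3]
grip_width: 18.9
finger_force: 58.9
```

jog_arm --steps '[[[0,0,0.1,0,0,0,-1],[0,0,0.1,0,0,0,-1],[0,0,0,0,0,0,-1]]]'

```text
time: 15.75
eef_pos: [541.9, -183.5, 62.4]
eef_rot: [-3.141, -0.0, 1.487]
wrist_force: [-1.2, 2.3, 1.1]
grip_width: 19.6
finger_force: 59.1
```

jog_arm --steps '[[[0,0,0.1,0,0,0,-1],[0,0,0.1,0,0,0,-1],[0,0,0,0,0,0,-1]]]'

```text
time: 16.0
eef_pos: [542.2, -182.8, 60.9]
eef_rot: [3.141, -0.001, 1.487]
wrist_force: [-3.0, 7.4, 10.0]
grip_width: 19.3
finger_force: 60.0
```

jog_arm --steps '[[[0,0,-0.04,0,0,-0.04,-1],[0,0,0,0,0,-0.04,-1],[0,0,0,0,0,-0.04,-1],[0,0,0,0,0,0,-1]]]'

```text
time: 16.33
eef_pos: [542.0, -183.6, 61.1]
eef_rot: [3.141, 0.0, 1.609]
wrist_force: [-1.2, 2.8, 2.3]
grip_width: 19.6
finger_force: 59.3
```

jog_arm --steps '[[[0,0,0,0,0,-0.04,-1],[0,0,0,0,0,-0.04,-1],[0,0,0,0,0,0,-1]]]'

```text
time: 16.58
eef_pos: [541.8, -183.8, 60.9]
eef_rot: [-3.142, 0.0, 1.687]
wrist_force: [-0.2, 1.2, -0.6]
grip_width: 19.4
finger_force: 58.9
```

jog_arm --steps '[[[0,0,0,0,0,-0.04,-1],[0,0,0,0,0,-0.04,-1],[0,0,0,0,0,0,-1]]]'

```text
time: 16.83
eef_pos: [541.4, -183.8, 60.7]
eef_rot: [-3.141, -0.0, 1.766]
wrist_force: [-2.7, 1.0, -1.3]
grip_width: 19.5
finger_force: 58.8
```

jog_arm --steps '[[[0,0,0.1,0,0,0.04,-1],[0,0,0.15,0,0,0.02,-1],[0,0,0.1,0,0,0,-1],[0,0,0,0,0,0,-1]]]'

```text
time: 17.17
eef_pos: [541.9, -183.7, 57.2]
eef_rot: [-3.141, 0.0, 1.706]
wrist_force: [-1.1, 2.0, -1.4]
grip_width: 19.6
finger_force: 58.9
```

Now in the gap; going on down.

jog_arm --steps '[[[0,0,0.15,0,0,0,-1],[0,0,0.15,0,0,0,-1],[0,0,0,0,0,0,-1]]]'

```text
time: 17.42
eef_pos: [541.9, -183.7, 54.2]
eef_rot: [-3.141, 0.0, 1.707]
wrist_force: [-0.9, 1.6, -1.9]
grip_width: 19.3
finger_force: 58.9
```

jog_arm --steps '[[[0,0,0.15,0,0,0,-1],[0,0,0.1,0,0,0,-1],[0,0,0,0,0,0,-1]]]'

```text
time: 17.67
eef_pos: [541.9, -183.7, 51.7]
eef_rot: [-3.141, 0.0, 1.706]
wrist_force: [-0.5, 2.7, -1.0]
grip_width: 19.7
finger_force: 58.8
```

jog_arm --steps '[[[0,0,0.1,0,0,0,-1],[0,0,0.05,0,0,0,-1],[0,0,0,0,0,0,-1]]]'

```text
time: 17.92
eef_pos: [542.0, -183.6, 50.7]
eef_rot: [3.141, 0.0, 1.706]
wrist_force: [-2.4, 3.7, 6.4]
grip_width: 18.9
finger_force: 59.6
```

jog_arm --steps '[[[0,0,-0.05,0,0,0,-1],[0,0,0,0,0,0.05,-1],[0,0,0,0,0,0.08,-1],[0,0,0,0,0,0.08,-1],[0,0,0,0,0,0.08,-1],[0,0,0,0,0,0.08,-1],[0,0,0,0,0,0.08,-1],[0,0,0,0,0,0,-1]]]'

```text
time: 18.58
eef_pos: [542.1, -183.6, 50.9]
eef_rot: [3.141, 0.0, 1.253]
wrist_force: [-0.1, 1.8, -0.9]
grip_width: 19.5
finger_force: 59.0
```

```bash
python3 - <<'E'
from h import *
rep(); snap('top','t7'); snap('scene','s7')
cv2.imwrite('pics/c7.png',np.hstack([cv2.resize(cv2.imread('pics/s7.png')[220:310,260:380],(400,300),interpolation=2),cv2.resize(cv2.imread('pics/t7.png')[185:275,290:410],(400,300),interpolation=2)]))
E
```

```text
t 18.58 pos [ 542.1 -183.6   50.9] rot [3.141 0.    1.253] F [-0.1  1.8 -0.9] M [0.53 0.04 0.01] w 19.5 q [-0.07  0.54  0.37  2.   -0.31  0.65  0.18]
```

View pics/c7.png

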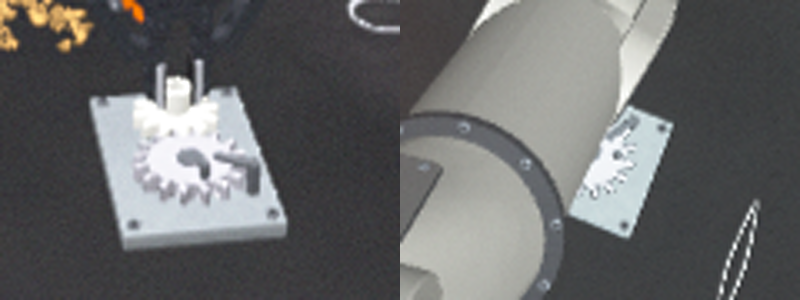

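jog_arm --steps '[[[0,0,0,0,0,0.06,-1],[0,0,0,0,0,0.06,-1],[0,0,0,0,0,0.06,-1],[0,0,0,0,0,0.06,-1],[0,0,0,0,0,0,-1]]]'

```text
time: 19.1
eef_pos: [542.1, -183.6, 51.0]
eef_rot: [3.141, 0.0, 1.016]
wrist_force: [0.7, 3.5, -1.0]
grip_width: 19.5
finger_force: 59.1
```

```bash
python3 -c "
from h import *
rep()"
```

```text
t 19.10 pos [ 542.1 -183.6   51. ] rot [3.141 0.    1.016] F [ 0.7  3.5 -1. ] M [ 0.78 -0.12  0.05] w 19.5 q [-0.12  0.55  0.43  2.   -0.37  0.66 -0.01]
```

jog_arm --steps '[[[0,0,0,0,0,0.06,-1],[0,0,0,0,0,0.06,-1],[0,0,0,0,0,0.06,-1],[0,0,0,0,0,0,-1]]]'

```text
time: 19.43
eef_pos: [542.1, -183.6, 51.0]
eef_rot: [3.141, 0.0, 0.837]
wrist_force: [1.0, 3.4, -0.2]
grip_width: 19.2
finger_force: 59.0
```

```bash
python3 -c "
from h import *
rep()"
```

```text
t 19.43 pos [ 542.1 -183.6   51. ] rot [3.141 0.    0.837] F [ 1.   3.4 -0.2] M [ 0.74 -0.2  -0.01] w 19.2 q [-0.16  0.56  0.48  2.01 -0.41  0.67 -0.15]
```

jog_arm --steps '[[[0,0,0,0,0,0.06,-1],[0,0,0,0,0,0.06,-1],[0,0,0,0,0,0.06,-1],[0,0,0,0,0,0,-1]]]'

```text
time: 19.77
eef_pos: [542.2, -183.8, 51.0]
eef_rot: [3.141, 0.0, 0.659]
wrist_force: [1.9, 1.7, -1.6]
grip_width: 19.4
finger_force: 59.7
```

```bash
python3 -c "
from h import *
rep(); snap('scene','s8')"
```

```text
t 19.77 pos [ 542.2 -183.8   51. ] rot [3.141 0.    0.659] F [ 1.9  1.7 -1.6] M [ 0.45 -0.36  0.51] w 19.4 q [-0.19  0.57  0.52  2.01 -0.45  0.67 -0.29]
```

jog_arm --steps '[[[0,0,0,0,0,0.04,-1],[0,0,0,0,0,0.04,-1],[0,0,0,0,0,0,-1]]]'

```text
time: 20.07
eef_pos: [541.9, -183.9, 51.0]
eef_rot: [3.141, 0.0, 0.579]
wrist_force: [0.4, 1.4, 0.4]
grip_width: 19.3
finger_force: 60.0
```

```bash
python3 - <<'E'
from h import *
rep(); snap('scene','s9')
f=lambda n:cv2.resize(cv2.imread('pics/%s.png'%n)[235:300,280:366],(400,300),interpolation=2)
cv2.imwrite('pics/c9.png',np.hstack([f('s8'),f('s9')]))
E
```

```text
t 20.07 pos [ 541.9 -183.9   51. ] rot [3.141 0.    0.579] F [0.4 1.4 0.4] M [ 0.33 -0.14  0.54] w 19.3 q [-0.21  0.58  0.55  2.01 -0.47  0.68 -0.35]
```

View pics/c9.png

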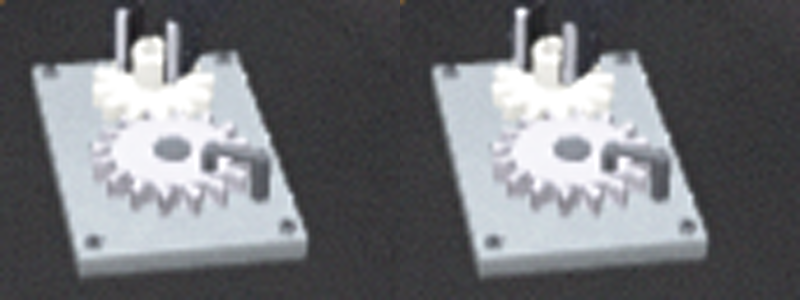

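jog_arm --steps '[[[0,0,0,0,0,0,-0.45],[0,0,0,0,0,0,-0.45],[0,0,0,0,0,0,-0.45],[0,0,-0.5,0,0,0,-0.45],[0,0,-1.5,0,0,0,-0.45],[0,0,-3,0,0,0,-0.45],[0,0,-3,0,0,0,-0.3],[0,0,-3,0,0,0,0],[0,0,0,0,0,0,0],[0,0,0,0,0,0,0]]]'

```text
time: 20.95
eef_pos: [542.8, -183.9, 162.8]
eef_rot: [3.14, -0.003, 0.577]
wrist_force: [0.1, -0.1, -0.5]
grip_width: 42.6
finger_force: 0.0
```

```bash
python3 - <<'E'
from h import *
np.set_printoptions(precision=1,suppress=True)
rep(); a=snap('scene','s10'); b=cv2.imread('pics/s9.png')[:,:,::-1]
d=cv2.absdiff(a,b).max(2)
print('changed px in master window',(d[262:290,300:345]>40).sum(),'gear window',(d[250:262,300:330]>40).sum())
c=cal('scene'); post=np.array([543,-184.2,0]); print('hub top px fully down/12 high',proj(c,post+[0,0,48]),proj(c,post+[0,0,60]))
h=cv2.cvtColor(a,cv2.COLOR_RGB2HSV); print(h[236:266,307:319,2][:, ::2])
# fresh wrist view for hub height: bore/hub rim
np.savez('w10.npz',*cal('wrist')); snap('wrist','w10')
w=cal('wrist'); print('wrist px hub top 48/60',proj(w,post+[0,0,48]),proj(w,post+[0,0,60]))
E
```

```text
t 20.95 pos [ 542.8 -183.9  162.8] rot [ 3.1 -0.   0.6] F [ 0.1 -0.1 -0.5] M [0. 0. 0.] w 42.6 q [-0.3  0.4  0.7  1.9 -0.3  0.9 -0.5]
changed px in master window 0 gear window 16
hub top px fully down/12 high [313.1 244.7] [313.2 240.4]
[[ 65  60  62  65  66  60]
 [ 62  64  59  58  60  58]
 [ 60  61  60  59  61  60]
 [ 61  65  56  63  64  59]
 [ 61  62  57  58  58  62]
 [ 62  58  59  58  55  59]
 [ 59  54  80 102  62  55]
 [ 58 114 204 248 154  58]
 [ 59 254 226 245 255 118]
 [ 91 255 218 237 253 202]
 [ 76 255 230 240 253 186]
 [117 252 255 255 255 185]
 [255 232 250 247 239 193]
 [255 231 235 231 220 244]
 [255 231 234 229 218 250]
 [255 234 234 230 216 251]
 [255 233 234 225 210 255]
 [255 248 232 227 218 255]
 [255 255 249 246 249 255]
 [255 255 255 255 255 255]
 [255 255 255 255 255 255]
 [247 255 255 255 255 254]
 [244 255 244 255 255 236]
 [240 253 210 249 255 227]
 [246 232 190 244 252 236]
 [223 241 243 248 249 247]
 [225 248 250 250 250 251]
 [247 250 250 250 249 250]
 [251 250 250 250 231 218]
 [249 250 250 233 181 171]]
wrist px hub top 48/60 [277.9 208.3] [278.  213.8]
```

```bash
python3 -c "
from h import *
print(manip.close_job())"
```

```text
the job is handed in; nothing more can be done
None
```

The twelve-tooth gear is on the test post, hub up, fully down and in mesh. I turned it clockwise by its hub until the master's stud came up against the stop arm, then released it and handed the job in at about 21 s; no verdict was shown. That the stud is at the stop I judged from the jump in turning torque and the scene image, not from a direct distance measurement.

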